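Unbolt and open the sample store

ROBOT

A 6-joint arm with a two-finger parallel gripper is mounted at the origin on a cart in front of the work surface, level with it; the furniture and walls round the work are solid. World frame = base frame: x ahead of the robot, y to its left, z up, the work surface at z = 0. Lengths are in m, angles in rad, forces in N, time in s.
With the tool pointing down it reaches from about 0.425 to 0.95 m from the base axis. Payload 3.5 kg.
Tool frame: the origin (TCP) lies on the centre line of the jaws, within the pads' length; the fingertips stand 8 mm ahead of it and the grasp point (between the pads) lies 11 mm behind it; z points along the fingers, y is the line along which they close (so a half turn about z gives the same grasp; the last joint's range is limited). The gripper opens to 85 mm and grips with 20 to 120 N. Pads are 22 mm wide; open, the fingers measure 114 mm over their backs; the gripper's body (76 mm by 85 mm) begins 54 mm behind the grasp point. The pads swing forward as they close: fully open they stand 13 mm farther back than shut.
Start: joints at [1.08, 0.286, 1.577, -0, 1.279, -0.15], TCP at [0.226, 0.636, 0.239] pointing down, gripper open.
Joint ranges: [-2.77, 2.77], [-0.9, 2.22], [0.21, 2.48], [-1.53, 4.67], [0.24, 2.81], [-2.84, 2.84]. Speed limits (rad/s): [2.79, 2.79, 3.14, 3.14, 3.14, 3.14].

INTERFACE

Orientations are given as a unit quaternion [x, y, z, w].
In Python, from plant import ctrl gives the robot as it stands. The module is installed in compiled form; this text tells all that it offers.
- The arm moves only by the tool send_rows, never from a script. Its argument "steps" is a list of rows, each a list of 5 numbers: the shift along the tool's x, y, z in m, then the turn about the tool's z in degrees, then the opening, from -1 (shut) to 1 (fully open). A call has 1 to 12 rows; each row is the pose to reach, as a shift and turn from the pose commanded when the call began, along the tool's axes at that moment; what a row does not reach only later rows make up. A row lasts 1/10 s, in which the tool goes at most 50 mm and 8.59 degrees, less where a joint would pass 70% of its speed; a pose out of reach is approached as far as the arm can. A call with a gripper value outside its range is refused whole. The fingers move at their own pace and stop on an object; "squeeze" is the grip in N (left out, the last holds). Time passes only in rows, so rows that repeat a pose let the fingers close. It gives the time, the measured TCP pose, the force, the opening and the grip force at its end, in the units of the state.
- ctrl.get_state(): the state, without advancing time (a new reading comes with each control period).
- ctrl.read_camera(name): name is "side" or "top" or "wrist"; returns the picture (420x560x3 uint8, red, green, blue); there is no depth.
- ctrl.calibration(name): a dict with "intrinsics" (3x3 intrinsics, pixels), "extrinsics" (4x4, takes a point from world to camera coordinates); the wrist camera has in their place "tool_from_camera" (4x4, takes a point from camera to tool coordinates, whose origin is the TCP and whose axes are the flange's). Camera axes: x right, y up, looking along -z (the intrinsics and any distortion apply to the point x, -y, -z); pixel columns grow to the right and rows downward; lengths in m; the calibration is good to about 2 mm. The wrist camera is an equidistant fisheye: a pixel r from the principal point sees the ray r / f radians off the axis. A picture is of the moment at which its call begins: read the wrist's pose just before it. calibration takes no time and is no camera call.
- ctrl.sign_off(): hands the job in; it is judged then, once.
The state is a dict: "time": time; "qpos": joint angles; "dq": joint speeds; "joint_efforts": joint torques, N m; "eef_pos": TCP position; "tcp_rot": TCP orientation; "contact_force": force on the tool from outside, world axes, zero at the start; "wrist_torque": the same for the moment, N m; "opening": opening from 0.0 (shut) to 1.0 (fully open); "finger_force": force on a finger pad.
Only numpy, scipy, OpenCV 4.12 (cv2) and the standard library are available. Lean on these libraries where they do the work, as an engineer would, in place of code of your own. Each camera call takes 0.05 s, during which the arm holds its last target. There are 200 camera calls.

TASK

Open the sample store: lift the ball handle of its spring-loaded barrel bolt out of the notch, draw the bolt back, and push the handle all the way down into the rear catch so that the bolt stays back by itself when you let go. Then swing the lid right up until it stands open by itself, and leave the other things on the bench where they are.

Things in the scene. Friction and masses are not known exactly. Their poses are not given: they have to be found in the camera images.
- store: White bench-top sample store, fixed. Origin on its underside; box from x -90 mm (front, facing the robot) to +85, y -155 to +205, 88 mm high. Right part (y below +35): compartment under a clear lid. Left part: closed deck (top z = 88) with the barrel bolt, whose axis runs along the store's y at x = -55, z = 108 mm. The space in front of the store is free, so fingers can hang down there.
- locked_notch (a point): Fixed point in the 16 mm wide notch where the handle lies when locked: store x = -81, y = +75, z = 108 mm. The notch is cut in a steel guide rail that stands along y in front of the bolt (x -85 to -77, top at z = 117 mm).
- catch_zone (a point): Fixed point, store x = -81, y = +150, z = 108 mm: middle of the range in which the rear catch's notch lies. The catch, dark steel clamped over the rail, has one 16 mm notch, as deep as the first, centred 18 mm or less either way along y from here; it is not reported: find it by touch or eye. Elsewhere a lowered handle rests on rail or catch at 0.55 to 0.65 rad. The catch stays put.
- bolt (a joint): Draw of the barrel bolt (steel rod, 16 mm diameter, 205 mm long) in m along the store's +y: 0 locked (tip in the eye on the lid, holds the lid down), 0.098 end of travel, about 0.054 to 0.093 with the handle in the rear catch. A spring pushes it towards 0 with 4 N (locked) to 8 N (end): let go with the handle not in the catch, it shoots home.
- bolt_handle (a joint): Angle in rad of the bolt's handle about the bolt axis: 0 lying level, pointing to the robot (store's -x), in a notch; it is clear of the notches above about 0.62 and stops at 1.3. It turns stiffly (about 1 N at the knob) and stays at any angle, so it must be pressed down. The handle is a 10 mm rod with a black ball knob of 26 mm diameter, centred 68 mm from the bolt axis.
- knob (a point): Centre of the ball knob. In the store's frame: x = -55 - 68 cos(angle) mm, y = 75 mm + bolt draw, z = 108 + 68 sin(angle) mm. The front of the store below it is free, so that fingers can straddle it along y from above. Held so, the ball turns between the fingers, with friction (several N at the knob if gripped hard).
- lid (a joint): Opening of the lid in rad: 0 shut, 1.45 end stop. Hinge axis along y at store x = +85, z = 84 mm. It is stiff: it stays at any angle and needs about 4 N at the pull.
- lid_pull (a point): Centre of the lid's pull, a black roller 32 mm long along y and 18 mm in diameter on a steel neck, which stands out 34 mm in front of the lid's front edge. 209 mm from the hinge axis; in the store's frame at x = -124, y = -65, z = 84 mm when shut. Can be pinched at its ends along y from above, and turns between the fingers, with some friction if gripped hard.
- timer: White bench timer 60 x 66 x 15 mm lying on the store's deck behind the bolt; bystander. Origin on its underside.
- amber_bottle: Amber bottle, 45 mm wide, 91 mm high; bystander.
- white_bottle: White bottle with blue cap, 45 mm wide, 91 mm high; bystander.
- rotor_lid: Pale round rotor lid with a knob, 63 mm wide, 36 mm high; bystander.
- tip_case: Closed blue tip box 97 x 131 x 71 mm; bystander.
- forceps: Steel forceps, 130 mm long; bystander.

How it is judged:
By the outcome, as a careful person would: the job done as asked, in the order asked, and still so for the second after the job is handed in, with the robot touching nothing.
It also fails if it takes over 72 s, if anything falls off the work surface, if the arm or the gripper's body presses on something with over 40 N, if the wrist force passes 120 N, or if a joint passes its speed limit or range.

## Working session

There is one attempt and no reset: what is moved stays moved. The work goes in short steps, Python scripts to look and compute and a tool call to move; the robot and the scene stay as the last step left them, time stands still between calls to the robot, and variables do not carry over. Pictures are saved under pics/ and viewed, at most 13 in all, crops included, and the job is handed in when it is done.

Besides the shell and the picture viewer there is one more tool, called after ">>>" as name(argument=value, ...) on one line, values as JSON. send_rows: Moves the arm, as the interface text tells. Its arguments: {"type":"object","properties":{"steps":{"type":"array","items":{"type":"array","items":{"type":"number"}}},"squeeze":{"type":"number"}},"required":["steps"]}

```bash
mkdir -p pics; python3 - <<'E'
from plant import ctrl
import cv2,numpy as np
s=ctrl.get_state();print(s)
for n in("top","side"):
    c=ctrl.calibration(n);print(n,c)
    cv2.imwrite(f"pics/{n}0.png",ctrl.read_camera(n)[:,:,::-1])
print(ctrl.calibration("wrist"))
E
```

```text
{'time': 0.0, 'qpos': array([ 1.08000785e+00,  2.87185052e-01,  1.57816881e+00,  1.93961829e-05,
        1.27860299e+00, -1.50010931e-01]), 'dq': array([-0.00047992,  0.00046161,  0.00071773,  0.0018061 ,  0.00012148,
       -0.0003096 ]), 'joint_efforts': array([-1.44052261e-03, -4.05982769e+01, -2.92620581e+01, -2.77224490e-04,
        5.89808245e-03, -1.03628700e-06]), 'eef_pos': array([0.22527064, 0.63562675, 0.23793867]), 'tcp_rot': array([ 1.69568149e-01,  9.85517755e-01, -1.11901514e-03, -3.81107726e-04]), 'contact_force': array([-0.68932606, -0.46497038,  0.05971391]), 'wrist_torque': array([-0.00924449,  0.00466944,  0.05442413]), 'finger_force': 0.0, 'opening': 0.9979517592790514}
top {'intrinsics': array([[453.00482712,   0.        , 277.84113092],
       [  0.        , 453.00482712, 210.38517909],
       [  0.        ,   0.        ,   1.        ]]), 'extrinsics': array([[-0.02703423, -0.99956771,  0.0115557 ,  0.08169979],
       [ 0.99644634, -0.02602369,  0.08010901, -0.5518237 ],
       [-0.07977366,  0.01368032,  0.99671912, -1.38132889],
       [ 0.        ,  0.     
[... 300 characters left out ...]
72 ,  0.65781324,  0.75304058, -0.13042105],
       [ 0.02511226, -0.75264236,  0.65795049, -1.42119487],
       [ 0.        ,  0.        ,  0.        ,  1.        ]])}
{'intrinsics': array([[325.1922621 ,   0.        , 277.22515431],
       [  0.        , 325.1922621 , 211.63394388],
       [  0.        ,   0.        ,   1.        ]]), 'tool_from_camera': array([[-9.32292700e-04,  9.57517483e-01,  2.88373717e-01,
         7.33073004e-02],
       [ 9.99999556e-01,  8.53549517e-04,  3.98800910e-04,
         2.58868345e-04],
       [ 1.35717597e-04,  2.88373961e-01, -9.57517854e-01,
        -1.36647618e-01],
       [ 0.00000000e+00,  0.00000000e+00,  0.00000000e+00,
         1.00000000e+00]])}
```

View pics/top0.png

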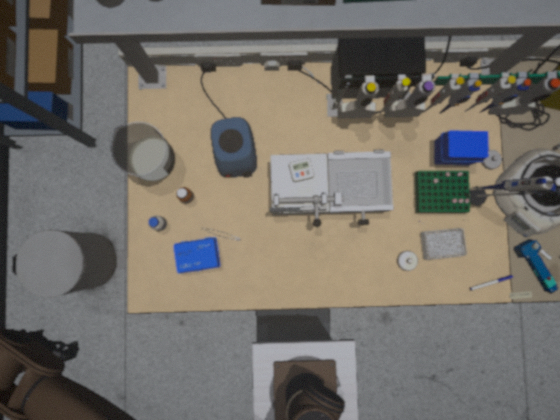

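View pics/side0.png

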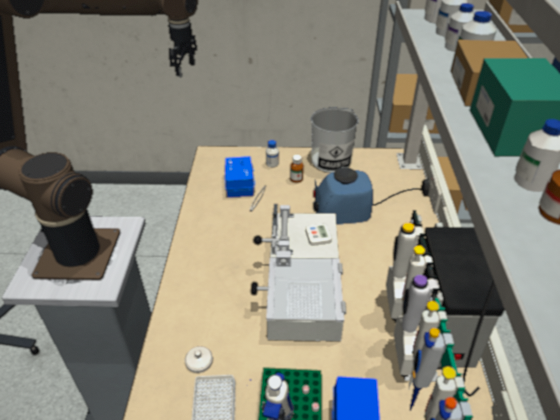

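The top view shows the store at about px (270–392, 150–217), the knob at (317,222) and the lid pull at (364,221). In the side view the knob is at (258,240) and the pull at (254,289). Next I'll triangulate the black blobs.

```bash
cat > h.py <<'E'
import cv2,numpy as np
from plant import ctrl
def P(n):
    c=ctrl.calibration(n);return c["intrinsics"]@np.diag([1,-1,-1])@c["extrinsics"][:3]
def tri(a,b):
    X=cv2.triangulatePoints(P("top"),P("side"),np.float64(a).reshape(2,1),np.float64(b).reshape(2,1));return (X[:3]/X[3]).ravel()
def blob(im,box,th=60):
    x0,y0,x1,y1=box;m=(im[y0:y1,x0:x1].max(2)<th).astype(np.uint8)
    n,l,s,c=cv2.connectedComponentsWithStats(m);return [(np.round(c[i]+[x0,y0],1).tolist(),s[i].tolist()) for i in range(1,n) if s[i,4]>15]
def proj(n,X):
    p=P(n)@np.r_[X,1];return p[:2]/p[2]
def plane(n,px,z):
    A=P(n);M=np.c_[A[:,0],A[:,1],-np.r_[px,1]];return np.linalg.solve(M,-(A[:,2]*z+A[:,3]))[:2]
E
python3 - <<'E'
from h import *
t=cv2.imread("pics/top0.png");s=cv2.imread("pics/side0.png")
print(blob(t,(305,210,380,235)));print(blob(s,(240,225,275,305)))
out=np.hstack([cv2.resize(t[140:240,260:400],None,fx=4,fy=4,interpolation=3)[:400,:560]])
o2=cv2.resize(s[195:345,230:350],(480,600),interpolation=3)
cv2.imwrite("pics/ct.png",out);cv2.imwrite("pics/cs.png",o2)
E
```

```text
[]
[([257.1, 239.9], [14, 12, 7, 7, 41]), ([253.8, 288.0], [12, 58, 5, 11, 48])]
```

View pics/ct.png

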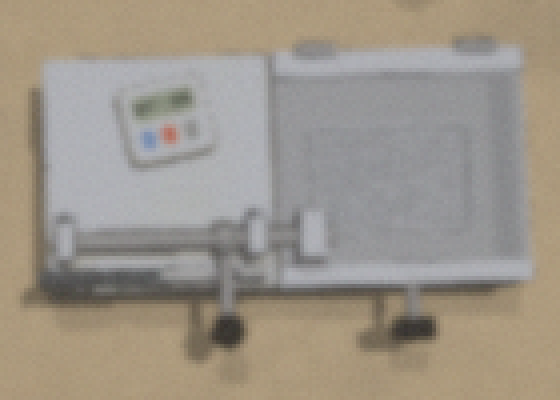

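View pics/cs.png

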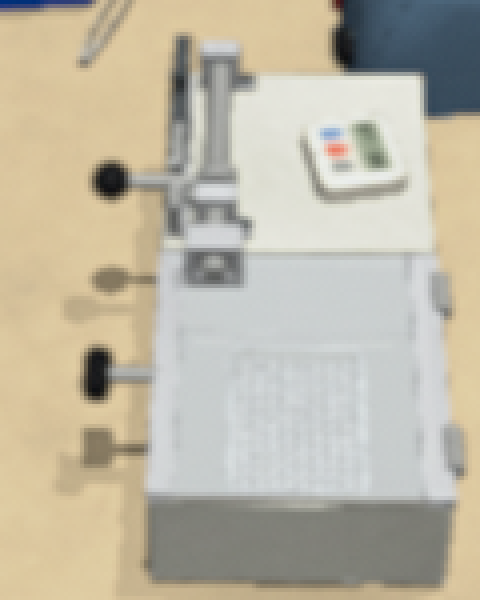

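The top crop shows the knob at about (317,222.5) and the pull at (363.5,222). The dark catch spans top px 275–302 at row 208. In the side crop it lies at cs (180,40–140).

```bash
python3 - <<'E'
from h import *
t=cv2.imread("pics/top0.png");s=cv2.imread("pics/side0.png")
bt=blob(t,(305,214,380,235),85);bs=blob(s,(240,225,275,305),85);print(bt,bs)
k=tri((317,222.5),(257.4,240));p=tri((363.6,221.8),(253.9,288));print("knob",k,"pull",p)
# yaw from two points: knob store (-123,75), pull (-124,-65)
d=k-p; print("yaw",np.degrees(np.arctan2(-d[0]+0.001,d[1])),np.linalg.norm(d[:2]))
# corners on lid/deck top z=.088 top view
for q in ((270.5,154.8),(271,211),(391,154),(392,208.5)):print(plane("top",q,.088))
E
```

```text
[([316.3, 222.2], [8, 5, 8, 7, 41]), ([362.5, 221.9], [53, 6, 10, 5, 43])] [([257.4, 239.6], [14, 11, 8, 8, 50]), ([253.8, 288.2], [11, 57, 6, 13, 61])]
knob [ 0.51014841 -0.04406962  0.11008078] pull [ 0.509798   -0.18401141  0.08761214]
yaw 0.2659544424268259 0.13994223008706924
[0.7151229  0.08528996]
[0.54719904 0.08813849]
[ 0.7086622 -0.2747615]
[ 0.5452644  -0.27002971]
```

```bash
cat >> h.py <<'E'
from scipy.spatial.transform import Rotation as R
def go(target,yaw=None):
    s=ctrl.get_state();r=R.from_quat(s["tcp_rot"]);M=r.as_matrix()
    a=np.degrees(np.arctan2(M[1,0],M[0,0])) # tool x heading
    d=M.T@(np.array(target)-s["eef_pos"])
    print("t",round(s["time"],2),"pos",s["eef_pos"].round(4),"head",a.round(2),"tilt",M[:,2].round(3),"delta",d.round(4),"open",round(s["opening"],3),"ff",round(s["finger_force"],1),"F",s["contact_force"].round(1))
    if yaw is not None: print("turn",-(((yaw-a)+180)%360-180))
E
python3 -c "
from h import *
go([.45,.03,.21],180)"
```

```text
t 0.1 pos [0.2253 0.6357 0.2381] head 160.48 tilt [-0.001 -0.002 -1.   ] delta [-0.4142 -0.4957  0.029 ] open 1.0 ff 0.0 F [-0.1  0.3 -0.2]
turn -19.52374654704016
```

>>> send_rows(steps=[[-0.04,-0.05,0,-3,1],[-0.07,-0.09,0,-6,1],[-0.11,-0.13,0,-10,1],[-0.14,-0.17,0,-14,1],[-0.17,-0.21,0,-19.5,1],[-0.21,-0.25,0,-19.5,1],[-0.24,-0.29,0,-19.5,1],[-0.28,-0.33,0,-19.5,1],[-0.31,-0.37,0,-19.5,1],[-0.34,-0.41,0.01,-19.5,1],[-0.38,-0.45,0.02,-19.5,1],[-0.414,-0.495,0.029,-19.5,1]])

```text
time: 1.3
eef_pos: [0.4346, 0.0739, 0.2176]
tcp_rot: [0.0, 1.0, 0.0, 0.0]
contact_force: [0.5, -0.3, 0.5]
opening: 1.004
finger_force: 0.0
```

```bash
python3 -c "
from h import *
go([.45,.03,.21],180)"
```

```text
t 1.3 pos [0.4346 0.0739 0.2176] head 179.97 tilt [ 0.001  0.    -1.   ] delta [-0.0155 -0.0438  0.0076] open 1.004 ff 0.0 F [ 0.5 -0.3  0.5]
turn -0.033015976070913666
```

>>> send_rows(steps=[[0,0,0,0,1],[0,0,0,0,1],[0,0,0,0,1]])

```text
time: 1.6
eef_pos: [0.434, 0.0765, 0.2177]
tcp_rot: [-0.0, 1.0, 0.0, -0.0]
contact_force: [-0.2, 0.3, 0.2]
opening: 0.998
finger_force: 0.0
```

```bash
python3 -c "
from h import *
go([.45,.03,.21],180)
s=ctrl.get_state();im=ctrl.read_camera('wrist')[:,:,::-1];cv2.imwrite('pics/w0.png',im);np.savez('w0',p=s['eef_pos'],q=s['tcp_rot'])"
```

```text
t 1.6 pos [0.434  0.0765 0.2177] head -179.99 tilt [-0.  0. -1.] delta [-0.016  -0.0465  0.0076] open 0.998 ff 0.0 F [-0.2  0.3  0.2]
turn 0.013120687585001178
```

View pics/w0.png

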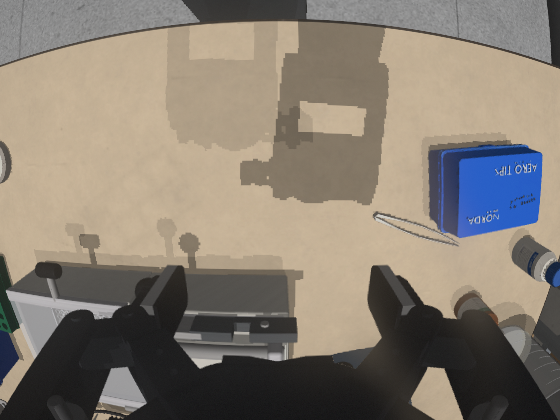

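The wrist view shows the store front at the bottom. The dark catch runs from about px 190 to 298 in x at row 328, with a light gap near (242,327) and a small dot at (265,323). I'll zoom in and cast rays.

```bash
cat >> h.py <<'E'
def wray(px,p,q,z):
    c=ctrl.calibration("wrist");K=c["intrinsics"];T=c["tool_from_camera"]
    d=(np.array(px)-K[:2,2])/K[0,0];r=np.hypot(*d);v=np.r_[np.sin(r)*d/max(r,1e-9),np.cos(r)]*[1,-1,-1]
    M=R.from_quat(q).as_matrix();o=M@T[:3,3]+p;w=M@T[:3,:3]@v
    return o+w*(z-o[2])/w[2]
E
python3 -c "
from h import *
f=np.load('w0.npz');im=cv2.imread('pics/w0.png')
for px in((190,320),(234,328),(250,328),(298,320),(265,323)):print(px,wray(px,f['p'],f['q'],.117))
print('pullz',wray((48,270),f['p'],f['q'],.084+.009))
cv2.imwrite('pics/w0c.png',cv2.resize(im[300:350,180:310],None,fx=6,fy=6,interpolation=3))"
```

```text
(190, 320) [ 0.53499866 -0.00278749  0.117     ]
(234, 328) [0.54193467 0.0374646  0.117     ]
(250, 328) [0.54147801 0.05202819 0.117     ]
(298, 320) [0.53232538 0.09491866 0.117     ]
(265, 323) [0.53555043 0.06565976 0.117     ]
pullz [ 0.50619008 -0.17546782  0.093     ]
```

View pics/w0c.png

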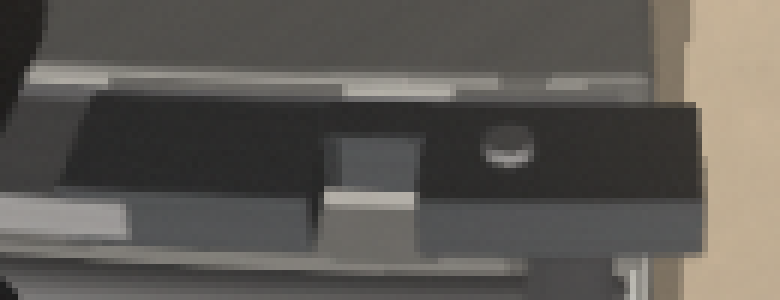

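The notch edges are at px 234 and 250, so the notch centre is at world y ≈ +0.045, a draw of about 0.089. I'll move above the knob and refine.

>>> send_rows(steps=[[-0.02,-0.04,0.01,0,1],[-0.04,-0.08,0.018,0,1],[-0.056,-0.12,0.018,0,1],[-0.056,-0.12,0.018,0,1],[-0.056,-0.12,0.018,0,1],[-0.056,-0.12,0.018,0,1]])

```text
time: 2.25
eef_pos: [0.4899, -0.0424, 0.1998]
tcp_rot: [-0.001, 1.0, 0.0, -0.0]
contact_force: [-0.3, 0.0, 0.2]
opening: 1.001
finger_force: 0.0
```

```bash
python3 -c "
from h import *
go([.51,-.043,.099],180)
s=ctrl.get_state();im=ctrl.read_camera('wrist')[:,:,::-1];cv2.imwrite('pics/w1.png',im);np.savez('w1',p=s['eef_pos'],q=s['tcp_rot'])"
```

```text
t 2.25 pos [ 0.4899 -0.0424  0.1998] head -179.89 tilt [-0.  0. -1.] delta [-0.0201 -0.0007  0.1008] open 1.001 ff 0.0 F [-0.3  0.   0.2]
turn 0.11319213441277043
```

View pics/w1.png

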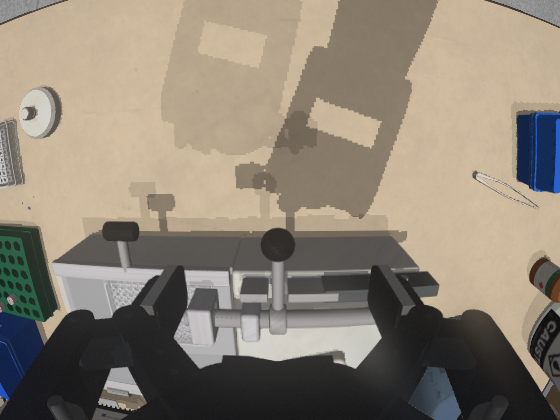

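The knob is at px (277.5,244), centred between the fingers. The pull is at (121,231).

```bash
python3 -c "
from h import *
f=np.load('w1.npz');p,q=f['p'],f['q']
k=wray((277.5,244),p,q,.108);l=wray((121,231),p,q,.084);print(k,l,k-l)
for a in((231,275),(438,285),(320,290)):print(a,wray(a,p,q,.117))
for a in((60,263),(400,236)):print(a,wray(a,p,q,.088))
"
```

```text
[ 0.5110762  -0.04205228  0.108     ] [ 0.51093903 -0.1825269   0.084     ] [1.37171097e-04 1.40474620e-01 2.40000000e-02]
(231, 275) [ 0.53333343 -0.07757336  0.117     ]
(438, 285) [0.5475205  0.09402907 0.117     ]
(320, 290) [ 0.54661018 -0.00881526  0.117     ]
(60, 263) [ 0.54579151 -0.26146611  0.088     ]
(400, 236) [0.5132325  0.06336438 0.088     ]
```

>>> send_rows(steps=[[-0.021,0,0.01,0,1],[-0.021,0,0.05,0,1],[-0.021,0,0.085,0,1],[-0.021,0,0.102,0,1],[-0.021,0,0.102,0,1],[-0.021,0,0.102,0,-1],[-0.021,0,0.102,0,-1],[-0.021,0,0.102,0,-1],[-0.021,0,0.102,0,-1],[-0.021,0,0.102,0,-1],[-0.021,0,0.102,0,-1]], squeeze=30)

```text
time: 3.4
eef_pos: [0.512, -0.0425, 0.0994]
tcp_rot: [0.001, 1.0, 0.002, 0.001]
contact_force: [-0.1, 6.0, 5.0]
opening: 0.283
finger_force: 29.1
```

```bash
python3 -c "
from h import *
go([.511,-.042,.097],180)"
```

```text
t 3.4 pos [ 0.512  -0.0425  0.0994] head 179.86 tilt [ 0.002  0.004 -1.   ] delta [0.001  0.0005 0.0024] open 0.283 ff 29.1 F [-0.1  6.   5. ]
turn -0.14136106356045275
```

>>> send_rows(steps=[[-0.0004,0,-0.007,0,-1],[-0.0014,0,-0.0135,0,-1],[-0.003,0,-0.02,0,-1],[-0.0054,0,-0.0265,0,-1],[-0.008,0,-0.0325,0,-1],[-0.012,0,-0.0385,0,-1],[-0.016,0,-0.044,0,-1],[-0.0206,0,-0.0488,0,-1],[-0.0231,0,-0.0511,0,-1],[-0.0231,0,-0.0511,0,-1]])

```text
time: 4.4
eef_pos: [0.5333, -0.0424, 0.1484]
tcp_rot: [0.001, 1.0, 0.002, -0.002]
contact_force: [-1.5, 5.5, -0.9]
opening: 0.279
finger_force: 29.7
```

```bash
python3 -c "
from h import *
go([.511,-.042,.097],180)"
```

```text
t 4.4 pos [ 0.5333 -0.0424  0.1484] head 179.9 tilt [-0.003  0.004 -1.   ] delta [0.0222 0.0001 0.0515] open 0.279 ff 29.7 F [-1.5  5.5 -0.9]
turn -0.09609499628606955
```

>>> send_rows(steps=[[0,0.012,0,0,-1],[0,0.024,0,0,-1],[0,0.036,0,0,-1],[0,0.048,0,0,-1],[0,0.06,0,0,-1],[0,0.072,0,0,-1],[0,0.082,0,0,-1],[0,0.088,0,0,-1],[0,0.088,0,0,-1],[0,0.088,0,0,-1]])

```text
time: 5.4
eef_pos: [0.5331, 0.042, 0.1486]
tcp_rot: [-0.0, 1.0, -0.003, -0.002]
contact_force: [-3.3, -5.7, -0.1]
opening: 0.28
finger_force: 29.9
```

```bash
python3 -c "
from h import *
go([.511,.0447,.097],180)
s=ctrl.get_state();im=ctrl.read_camera('wrist')[:,:,::-1];cv2.imwrite('pics/w2.png',im);np.savez('w2',p=s['eef_pos'],q=s['tcp_rot'])"
```

```text
t 5.4 pos [0.5331 0.042  0.1486] head -179.99 tilt [-0.004 -0.005 -1.   ] delta [0.0219 0.003  0.0517] open 0.28 ff 29.9 F [-3.3 -5.7 -0.1]
turn 0.011853995588126054
```

View pics/w2.png

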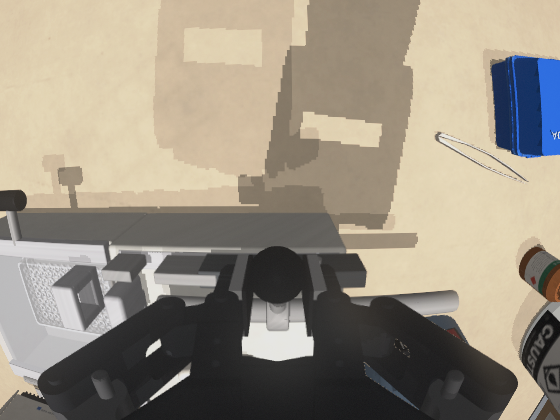

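The bolt is drawn, with the knob held at y=0.042 and the tip out of the eye. I'll shift +3 mm and lower partway to feel for the notch.

>>> send_rows(steps=[[0,0.003,0,0,-1],[0.0035,0.003,0.0035,0,-1],[0.0071,0.003,0.0073,0,-1],[0.0112,0.003,0.0127,0,-1],[0.0148,0.003,0.0185,0,-1],[0.0177,0.003,0.0246,0,-1],[0.0177,0.003,0.0246,0,-1]])

```text
time: 6.15
eef_pos: [0.5178, 0.0444, 0.1252]
tcp_rot: [-0.0, 1.0, -0.003, 0.002]
contact_force: [-0.1, -7.5, 0.0]
opening: 0.279
finger_force: 30.1
```

```bash
python3 -c "
from h import *
go([.511,.0447,.097],180)"
```

```text
t 6.15 pos [0.5178 0.0444 0.1252] head -179.97 tilt [ 0.004 -0.006 -1.   ] delta [0.0069 0.0005 0.0281] open 0.279 ff 30.1 F [-0.1 -7.5  0. ]
turn 0.03326830751075249
```

The handle went in: it's at about 0.39 rad with no vertical force. Pressing it down the rest of the way.

>>> send_rows(steps=[[0.0024,0,0.0064,0,-1],[0.0041,0,0.013,0,-1],[0.0051,0,0.0197,0,-1],[0.0054,0,0.0265,0,-1],[0.0054,0,0.029,0,-1],[0.0054,0,0.031,0,-1],[0.0054,0,0.031,0,-1]])

```text
time: 6.85
eef_pos: [0.5137, 0.0442, 0.0986]
tcp_rot: [-0.001, 1.0, -0.003, 0.002]
contact_force: [-8.5, -8.0, 19.8]
opening: 0.275
finger_force: 32.9
```

```bash
python3 -c "
from h import *
go([.511,.0447,.097],180)"
```

```text
t 6.85 pos [0.5137 0.0442 0.0986] head -179.89 tilt [ 0.003 -0.007 -1.   ] delta [0.0027 0.0005 0.0016] open 0.275 ff 32.9 F [-8.5 -8.  19.8]
turn 0.11148424478653851
```

It bottomed out at full depth. I'll relax toward the notch wall and open slowly while still holding it down.

>>> send_rows(steps=[[0,-0.003,0,0,-1],[0,-0.005,-0.001,0,-1],[0,-0.005,-0.002,0,-1],[0,-0.005,-0.003,0,-1]])

```text
time: 7.25
eef_pos: [0.5136, 0.0395, 0.0993]
tcp_rot: [-0.001, 1.0, -0.003, 0.003]
contact_force: [0.0, -7.0, 3.5]
opening: 0.281
finger_force: 31.7
```

```bash
python3 -c "
from h import *
go([.511,.0447,.097],180)"
```

```text
t 7.25 pos [0.5136 0.0395 0.0993] head -179.93 tilt [ 0.006 -0.006 -1.   ] delta [0.0026 0.0052 0.0023] open 0.281 ff 31.7 F [ 0.  -7.   3.5]
turn 0.0685868557111462
```

>>> send_rows(steps=[[0,-0.002,0,0,-1],[0,-0.003,0,0,-1],[0,-0.004,0,0,-1],[0,-0.004,0,0,-1]])

```text
time: 7.65
eef_pos: [0.5136, 0.0389, 0.0992]
tcp_rot: [0.0, 1.0, 0.001, 0.003]
contact_force: [-1.7, 4.9, 7.1]
opening: 0.281
finger_force: 32.0
```

```bash
python3 -c "
from h import *
go([.511,.0447,.097],180)"
```

```text
t 7.65 pos [0.5136 0.0389 0.0992] head 179.94 tilt [ 0.006  0.002 -1.   ] delta [0.0026 0.0058 0.0021] open 0.281 ff 32.0 F [-1.7  4.9  7.1]
turn -0.056805710029237844
```

The notch wall now carries the spring. Releasing and rising.

>>> send_rows(steps=[[0,0.002,0,0,1],[0,0.002,0,0,1],[0,0.002,0,0,1],[0,0.002,0,0,1],[0,0.002,0,0,1],[0,0.002,-0.02,0,1],[0.01,0.002,-0.06,0,1],[0.02,0.002,-0.11,0,1],[0.02,0.002,-0.11,0,1],[0.02,0.002,-0.11,0,1]])

```text
time: 8.65
eef_pos: [0.4921, 0.0396, 0.208]
tcp_rot: [0.0, 1.0, -0.0, 0.002]
contact_force: [0.2, -0.6, 0.0]
opening: 0.999
finger_force: 0.0
```

```bash
python3 -c "
from h import *
go([.511,.0447,.097],180)
s=ctrl.get_state();im=ctrl.read_camera('wrist')[:,:,::-1];cv2.imwrite('pics/w3.png',im);np.savez('w3',p=s['eef_pos'],q=s['tcp_rot'])"
```

```text
t 8.65 pos [0.4921 0.0396 0.208 ] head 179.97 tilt [ 0.004 -0.001 -1.   ] delta [-0.0184  0.0052  0.1111] open 0.999 ff 0.0 F [ 0.2 -0.6  0. ]
turn -0.03419430075416585
```

View pics/w3.png

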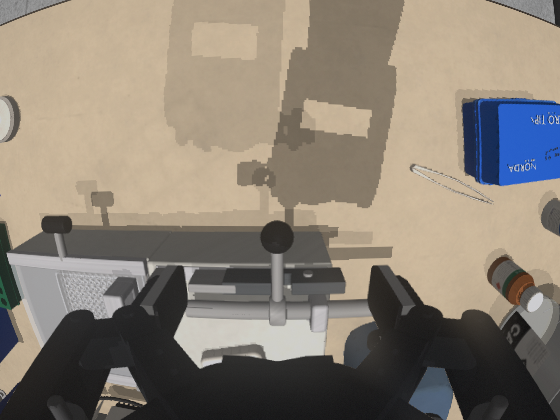

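The bolt stays back on its own, with the knob at (277,237) level and the handle in the catch notch. Next the pull.

>>> send_rows(steps=[[0,-0.04,0,0,1],[0,-0.085,0,0,1],[0,-0.13,0,0,1],[-0.01,-0.175,0,0,1],[-0.019,-0.222,0,0,1],[-0.019,-0.222,0,0,1],[-0.019,-0.222,0,0,1],[-0.019,-0.222,0.04,0,1],[-0.019,-0.222,0.08,0,1],[-0.019,-0.222,0.08,0,1],[-0.019,-0.222,0.08,0,1]])

```text
time: 9.8
eef_pos: [0.5094, -0.1806, 0.1253]
tcp_rot: [-0.0, 1.0, 0.001, -0.002]
contact_force: [-0.2, -0.9, 1.4]
opening: 0.999
finger_force: 0.0
```

```bash
python3 -c "
from h import *
go([.511,-.1825,.073],180)
s=ctrl.get_state();im=ctrl.read_camera('wrist')[:,:,::-1];cv2.imwrite('pics/w4.png',im);np.savez('w4',p=s['eef_pos'],q=s['tcp_rot'])
m=blob(im,(180,180,370,300),60);print(m)"
```

```text
t 9.8 pos [ 0.5094 -0.1806  0.1253] head -179.95 tilt [-0.003  0.002 -1.   ] delta [-0.0018 -0.002   0.0523] open 0.999 ff 0.0 F [-0.2 -0.9  1.4]
turn 0.054421168802036846
[([274.3, 246.4], [67, 52, 56, 30, 1603]), ([182.5, 285.0], [0, 86, 8, 34, 193]), ([368.6, 292.8], [188, 104, 2, 16, 25])]
```

View pics/w4.png

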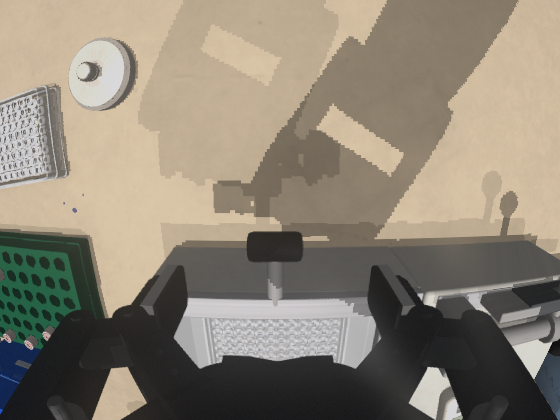

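The pull is at (274,246), centred between the fingers. Descending to pinch it.

>>> send_rows(steps=[[0,0,0.025,0,1],[0,0,0.045,0,1],[-0.001,0,0.051,0,1],[-0.001,0,0.051,0,1],[-0.001,0,0.051,0,-1],[-0.001,0,0.051,0,-1],[-0.001,0,0.051,0,-1],[-0.001,0,0.051,0,-1],[-0.001,0,0.051,0,-1],[-0.001,0,0.051,0,-1]], squeeze=40)

```text
time: 10.85
eef_pos: [0.5117, -0.1823, 0.0763]
tcp_rot: [0.0, 1.0, -0.0, 0.0]
contact_force: [-1.5, 0.7, 6.1]
opening: 0.364
finger_force: 41.9
```

```bash
python3 -c "
from h import *
go([.511,-.1825,.073],180)
f=np.load('w4.npz');print(wray((274.5,246.4),f['p'],f['q'],.084))
for a in (.1,.2,.3,.4,.5,.6,.7,.8,.9,1,1.1,1.2,1.3,1.4,1.45,1.48):print(a,(-.209*(1-np.cos(a))).round(4),(-.209*np.sin(a)).round(4))"
```

```text
t 10.85 pos [ 0.5117 -0.1823  0.0763] head 179.96 tilt [ 0.001 -0.    -1.   ] delta [ 0.0007 -0.0002  0.0033] open 0.364 ff 41.9 F [-1.5  0.7  6.1]
turn -0.03721264511125355
[ 0.51114948 -0.1820635   0.084     ]
0.1 -0.001 -0.0209
0.2 -0.0042 -0.0415
0.3 -0.0093 -0.0618
0.4 -0.0165 -0.0814
0.5 -0.0256 -0.1002
0.6 -0.0365 -0.118
0.7 -0.0491 -0.1346
0.8 -0.0634 -0.1499
0.9 -0.0791 -0.1637
1 -0.0961 -0.1759
1.1 -0.1142 -0.1863
1.2 -0.1333 -0.1948
1.3 -0.1531 -0.2014
1.4 -0.1735 -0.206
1.45 -0.1838 -0.2075
1.48 -0.19 -0.2081
```

>>> send_rows(steps=[[-0.0003,0,-0.0105,0,-1],[-0.001,0,-0.021,0,-1],[-0.0024,0,-0.031,0,-1],[-0.0042,0,-0.0415,0,-1],[-0.0066,0,-0.052,0,-1],[-0.0093,0,-0.062,0,-1],[-0.0165,0,-0.0814,0,-1],[-0.0256,0,-0.1,0,-1],[-0.0365,0,-0.118,0,-1],[-0.049,0,-0.1346,0,-1],[-0.0634,0,-0.15,0,-1],[-0.0634,0,-0.15,0,-1]])

```text
time: 12.05
eef_pos: [0.5753, -0.1819, 0.2268]
tcp_rot: [0.0, 1.0, 0.0, 0.0]
contact_force: [0.1, 1.0, -0.3]
opening: 0.362
finger_force: 42.1
```

```bash
python3 -c "
from h import *
go([.511,-.1825,.073],180)"
```

```text
t 12.05 pos [ 0.5753 -0.1819  0.2268] head 179.99 tilt [ 0.     0.001 -1.   ] delta [ 0.0644 -0.0006  0.1538] open 0.362 ff 42.1 F [ 0.1  1.  -0.3]
turn -0.01411536350801157
```

>>> send_rows(steps=[[-0.008,0,-0.007,0,-1],[-0.0157,0,-0.0138,0,-1],[-0.024,0,-0.02,0,-1],[-0.0327,0,-0.026,0,-1],[-0.0508,0,-0.0364,0,-1],[-0.0699,0,-0.045,0,-1],[-0.0897,0,-0.0515,0,-1],[-0.1,0,-0.054,0,-1],[-0.11,0,-0.056,0,-1],[-0.118,0,-0.0573,0,-1],[-0.121,0,-0.0577,0,-1],[-0.121,0,-0.0577,0,-1]])

```text
time: 13.25
eef_pos: [0.6964, -0.1815, 0.2833]
tcp_rot: [-0.0, 1.0, 0.001, 0.001]
contact_force: [-0.9, 3.0, -2.7]
opening: 0.361
finger_force: 39.7
```

```bash
python3 -c "
from h import *
go([.511,-.1825,.073],180)"
```

```text
t 13.25 pos [ 0.6964 -0.1815  0.2833] head -180.0 tilt [ 0.002  0.001 -1.   ] delta [ 0.1858 -0.0013  0.2099] open 0.361 ff 39.7 F [-0.9  3.  -2.7]
turn 0.003981562543003747
```

The lid is at its end, about 1.45 rad. Releasing and backing off upward.

>>> send_rows(steps=[[0,0,0,0,1],[0,0,0,0,1],[0,0,0,0,1],[0,0,0,0,1],[0,0,0,0,1],[0,0,-0.02,0,1],[0,0,-0.05,0,1],[0.03,0,-0.07,0,1],[0.07,0,-0.07,0,1],[0.11,0,-0.07,0,1],[0.15,0,-0.07,0,1],[0.15,0,-0.07,0,1]])

```text
time: 14.45
eef_pos: [0.5419, -0.1818, 0.3527]
tcp_rot: [0.001, 1.0, 0.0, -0.001]
contact_force: [-0.4, -1.1, 1.0]
opening: 0.999
finger_force: 0.0
```

```bash
python3 -c "
from h import *
go([.511,-.1825,.073],180)
a=ctrl.read_camera('side')[:,:,::-1];b=ctrl.read_camera('top')[:,:,::-1]
cv2.imwrite('pics/f.png',np.hstack([cv2.resize(a[120:420,130:400],(400,444)),cv2.resize(b[110:290,150:420],(400,267))[:267] if 0 else cv2.copyMakeBorder(cv2.resize(b[110:290,150:420],(400,267)),0,177,0,0,0)]))"
```

```text
t 14.45 pos [ 0.5419 -0.1818  0.3527] head 179.89 tilt [-0.002  0.    -1.   ] delta [ 0.0305 -0.0008  0.2797] open 0.999 ff 0.0 F [-0.4 -1.1  1. ]
turn -0.11392545703648693
```

View pics/f.png

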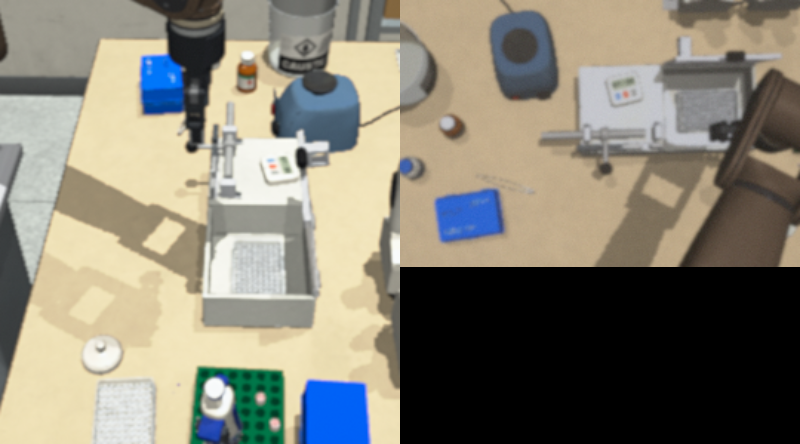

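The lid stands upright (side crop, pull at (302,157)), the bolt is drawn with its knob at (605,168) in the top crop, the visible bystanders look unmoved, and the arm is clear.

```bash
python3 -c "
from plant import ctrl
print(ctrl.sign_off())"
```

```text
the job is handed in; nothing more can be done
None
```

The bolt is held back by its handle in the rear catch, the lid stands open at about 1.45 rad, the bystanders looked unmoved, and the job was handed in at about 14.5 s; no verdict came back.

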